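# Stack the hub rebuild parts on their two spindles

### The job

Lay up the hub parts on the two spindle stands in fitting order. Over the tall spindle goes the large ball bearing, then the plain sleeve on it, then the small ball bearing on top; over the short spindle goes the flat plain ring, then the hex nut on top. Every part must sit flat on the one below, and the paint tin must not be knocked over.

Things in the scene. Friction and masses are not known exactly. Their poses are not given: they have to be found in the camera images.
- tall_stand: The stand with the taller post. Sizes in mm. Bolted to the bench. Round grey foot 90 across and 12 high, then a round shoulder 44 across up to 30 above the bench, on which the first part rests, then a steel post 18 across with a tapered tip, which stands 52 above the shoulder (tip 82 above the bench). Origin: on the post's axis at bench level, z up.
- short_stand: The stand with the shorter post. Sizes in mm. Bolted to the bench. Round grey foot 90 across and 12 high, then a round shoulder 44 across up to 30 above the bench, on which the first part rests, then a steel post 18 across with a tapered tip, which stands 32 above the shoulder (tip 62 above the bench). Origin: on the post's axis at bench level, z up.
- large_bearing: Large steel ball bearing with its balls showing: 62 outside diameter, 28 bore, 16 high, about 0.22 kg. Sizes in mm. Lies flat on the bench at the start. Origin: centre of its underside, z up along the bore.
- sleeve: Plain steel sleeve (tube), narrower and taller than the other parts: 38 outside diameter, 28 bore, 24 high, about 0.1 kg. Sizes in mm. Stands on end on the bench at the start. Origin: centre of its underside, z up along the bore.
- small_bearing: Small steel ball bearing with its balls showing: 46 outside diameter, 28 bore, 12 high, about 0.09 kg. Sizes in mm. Lies flat on the bench at the start. Origin: centre of its underside, z up along the bore.
- plain_ring: Flat plain steel ring without balls: 58 outside diameter, 28 bore, 14 high, about 0.2 kg. Sizes in mm. Lies flat on the bench at the start. Origin: centre of its underside, z up along the bore.
- hex_nut: Large six-sided steel nut: 46 across flats, 53 across corners, hexagonal opening 28 across, 18 high, about 0.14 kg. Sizes in mm. Lies flat on the bench at the start. Origin: centre of its underside, z up along the bore. Its x axis is square to one pair of flats (the other two pairs are at 60 and 120 degrees to it).
- paint_tin: Closed red paint tin with a blue band and a dark lid, standing between the parts, to be left standing: 67 across, 60 high, about 0.45 kg (sizes in mm). Origin: centre of its underside, z up.
Not all that is in view belongs to the job. Leave any turquoise look-alike of the small_bearing alone.

How it is judged:
By the outcome, as a careful person would: the job done as asked, in the order asked, and still so for the second after the job is handed in, with the robot touching nothing.
It also fails if it takes over 118 s, if anything falls off the work surface, if the arm or the gripper's body presses on something with over 40 N, if the wrist force passes 120 N, or if a joint passes its speed limit or range.

### The arm

A 6-joint arm with a two-finger parallel gripper is mounted at the origin on the work surface. World frame = base frame: x ahead of the robot, y to its left, z up, the work surface at z = 0. Lengths are in m, angles in rad, forces in N, time in s.
With the tool pointing down it reaches from about 0.375 to 0.9 m from the base axis. Payload 3.1 kg.
Tool frame: the origin (TCP) lies midway between the tips of the shut fingers; the grasp point (between the pads) lies 19 mm behind it; z points along the fingers, y is the line along which they close (so a half turn about z gives the same grasp; the last joint's range is limited). The gripper opens to 85 mm and grips with 20 to 120 N. Pads are 22 mm wide; open, the fingers measure 114 mm over their backs; the gripper's body (76 mm by 85 mm) begins 54 mm behind the grasp point. The pads swing forward as they close: fully open they stand 13 mm farther back than shut.
Start: joints at [-1.49, 0.527, 1.433, -0, 1.181, -0.178], TCP at [0.16, -0.604, 0.231] pointing down, gripper open.
Joint ranges: [-3.08, 3.08], [-0.75, 2.2], [0.22, 2.44], [-1.43, 4.57], [0, 2.65], [-2.85, 2.85]. Speed limits (rad/s): [2.79, 2.79, 3.14, 3.14, 3.14, 3.14].

### API

Orientations are given as [roll, pitch, yaw] about the fixed x, y, z axes, in that order (R = Rz(yaw) Ry(pitch) Rx(roll)).
In Python, from workcell import env gives the robot as it stands.
- The arm moves only by the tool step_arm, never from a script. Its argument "moves" is text: rows parted by semicolons, each of 7 numbers parted by spaces: the shift along the tool's x, y, z in m, then the turn, a rotation vector about the tool's x, y, z in rad, then the opening, from 0 (shut) to 1 (fully open). In form: tx ty tz rx ry rz claw; .... A call has 1 to 20 rows; each row is the pose to reach, as a shift and turn from the pose commanded when the call began, along the tool's axes at that moment; what a row does not reach only later rows make up. A row lasts 1/12 s, in which the tool goes at most 41.7 mm and 7.16 degrees, less where a joint would pass 70% of its speed; a pose out of reach is approached as far as the arm can. A call with a gripper value outside its range is refused whole. The fingers move at their own pace and stop on an object; the grip force is fixed at half the most. Time passes only in rows, so rows that repeat a pose let the fingers close. It gives the time, the measured TCP pose, the force, the opening and the grip force at its end, in the units of the state.
- env.sense(): the state, without advancing time (a new reading comes with each control period).
- env.capture(name): name is "side" or "top" or "wrist"; returns the picture (420x560x3 uint8, blue, green, red); there is no depth.
- env.camera_params(name): a dict with "camera_matrix" (3x3 intrinsics, pixels), "k1" (the pictures are not rectified: a ray, as slopes to the right and down, at radius r is drawn at 1 + k1 r^2 times it, then the intrinsics apply), "camera_from_world" (4x4, takes a point from world to camera coordinates). Camera axes: x right, y up, looking along -z (the intrinsics and any distortion apply to the point x, -y, -z); pixel columns grow to the right and rows downward; lengths in m; the calibration is good to about 2 mm. A picture is of the moment at which its call begins: read the wrist's pose just before it. camera_params takes no time and is no camera call; for the wrist camera it gives the pose at the moment of the call.
- env.sign_off(): hands the job in; it is judged then, once.
Trained networks look in the newest picture that a camera, given by its name, has taken for a name from the list of things; names that differ only in an ending like _2 or _b are one class to them, and where a whole thing is asked for, a point or a joint stands for the part that bears it (a point fixed in the world has none). Each returns a list of dicts, best first, with "p" (0 to 1); they miss things now and then, are a little off and sometimes report something else, mostly with a low value. They report only what shows in the picture. A call takes as long as a camera call. They do not tell look-alikes from the thing itself.
- env.spot_in(name, camera): "xy" ([column, row] in pixels, amid what is visible of it).
- env.cut_out(name, camera): "mask" (420x560 bool, what is visible of it) and "xy" ([column, row] in pixels, amid what is visible of it).
- env.pinpoint(name, camera): "xy" ([column, row] in pixels: a listed point, or the origin of a listed thing).
The state is a dict: "clock": time; "q": joint angles; "joint_vel": joint speeds; "joint_torque": joint torques, N m; "eef_pos": TCP position; "tool_rot": TCP orientation; "ft_force": force on the tool from outside, world axes, zero at the start; "moment": the same for the moment, N m; "finger_gap": opening from 0.0 (shut) to 1.0 (fully open); "finger_force": force on a finger pad.
Only numpy, scipy, OpenCV 4.12 (cv2) and the standard library are available. Lean on these libraries where they do the work, as an engineer would, in place of code of your own. Each camera call takes 0.05 s, during which the arm holds its last target. There are 200 camera calls.

## Working session

There is one attempt and no reset: what is moved stays moved. The work goes in short steps, Python scripts to look and compute and a tool call to move; the robot and the scene stay as the last step left them, time stands still between calls to the robot, and variables do not carry over. Pictures are saved under pics/ and viewed, at most 14 in all, crops included, and the job is handed in when it is done.

Besides the shell and the picture viewer there is one more tool, called after "Call:" as name(argument=value, ...) on one line, values as JSON. step_arm: Moves the arm, as the interface text tells. Its arguments: {"type":"object","properties":{"moves":{"type":"string"}},"required":["moves"]}

```bash
mkdir -p pics
cat > h.py <<'E'
from workcell import env
import numpy as np, cv2
from scipy.spatial.transform import Rotation as R
def ray(P,uv):
    K=np.array(P["camera_matrix"]);k=P["k1"];T=np.array(P["camera_from_world"])
    d=(np.array(uv,float)-K[:2,2])/[K[0,0],K[1,1]];s=d.copy()
    for _ in range(20): s=d/(1+k*(s@s))
    v=T[:3,:3].T@np.array([s[0],-s[1],-1]);o=-T[:3,:3].T@T[:3,3]
    return o,v
def toz(P,uv,z):
    o,v=ray(P,uv);return (o+v*(z-o[2])/v[2])[:2]
def proj(P,X):
    K=np.array(P["camera_matrix"]);T=np.array(P["camera_from_world"])
    p=T[:3,:3]@np.array(X)+T[:3,3];s=np.array([p[0],-p[1]])/-p[2]
    return s*(1+P["k1"]*(s@s))*[K[0,0],K[1,1]]+K[:2,2]
E
python3 - <<'E'
from h import *
s=env.sense();print(s["eef_pos"],s["tool_rot"],s["clock"])
for c in ["top","side"]:
    im=env.capture(c);cv2.imwrite(f"pics/{c}0.png",im);P=env.camera_params(c)
    print(c,np.round(-np.array(P["camera_from_world"])[:3,:3].T@np.array(P["camera_from_world"])[:3,3],3))
    for n in ["tall_stand","short_stand","large_bearing","sleeve","small_bearing","plain_ring","hex_nut","paint_tin"]:
        for d in env.pinpoint(n,c)[:4]:
            if d["p"]>.15: print(n,round(d["p"],2),np.round(d["xy"]),np.round(toz(P,d["xy"],0),3))
E
```

```text
[ 0.15993547 -0.60344423  0.23033914] [-3.13947631e+00 -3.80464407e-04  2.58847649e-01] 0.0
top [ 0.378 -0.017  0.883]
tall_stand 0.59 [282. 238.] [ 0.45  -0.011]
short_stand 0.74 [433. 199.] [ 0.548 -0.358]
large_bearing 0.83 [215. 146.] [0.663 0.152]
sleeve 0.57 [324. 166.] [ 0.62  -0.104]
small_bearing 0.62 [350. 292.] [ 0.334 -0.165]
small_bearing 0.49 [388. 276.] [ 0.37 -0.25]
plain_ring 0.84 [179. 265.] [0.384 0.221]
hex_nut 0.63 [136. 199.] [0.532 0.332]
paint_tin 0.98 [220. 248.] [0.425 0.128]
side [ 0.435 -0.659  0.767]
tall_stand 0.65 [263. 226.] [ 0.468 -0.019]
short_stand 0.98 [338. 379.] [ 0.554 -0.365]
large_bearing 0.94 [342. 162.] [0.673 0.15 ]
sleeve 0.76 [341. 251.] [ 0.615 -0.105]
sleeve 0.6 [263. 227.] [ 0.467 -0.02 ]
small_bearing 0.79 [225. 331.] [ 0.374 -0.249]
small_bearing 0.78 [205. 293.] [ 0.342 -0.166]
small_bearing 0.27 [236. 182.] [0.421 0.12 ]
plain_ring 0.65 [220. 156.] [0.389 0.215]
hex_nut 0.58 [265. 118.] [0.512 0.343]
paint_tin 0.85 [237. 180.] [0.423 0.126]
```

View pics/top0.png

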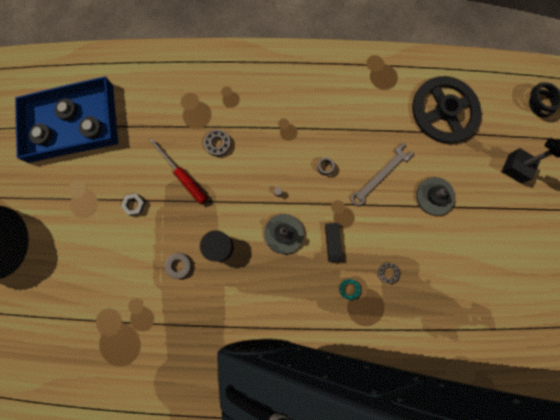

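View pics/side0.png

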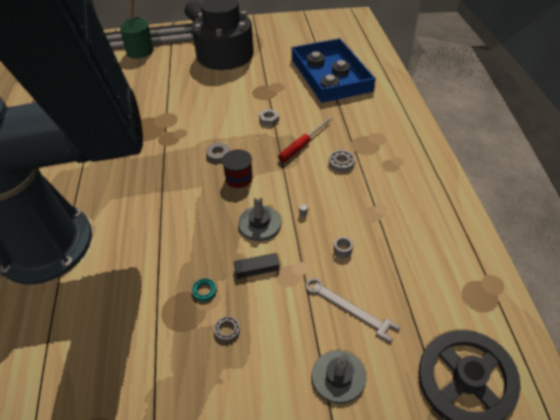

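The turquoise ring at top (350,290) and side (204,290) is the look-alike. The grey one at top (389,273) and side (227,329) fits small_bearing. I'll confirm that in a crop and check which stand is taller.

Run:
```python
from h import *
im=cv2.imread("pics/side0.png")
P=env.camera_params("side")
for n,x,y in [("A",.460,-.014),("B",.551,-.362)]:
    print(n,[np.round(proj(P,[x,y,z])) for z in (0,.062,.082)])
a=cv2.resize(im[180:300,200:320],(400,400),interpolation=2);b=cv2.resize(im[270:390,170:290],(400,400),interpolation=2)
cv2.imwrite("pics/c1.png",cv2.hconcat([cv2.convertScaleAbs(a,alpha=1.5),cv2.convertScaleAbs(b,alpha=1.5)]))
```

```text
A [array([259., 225.]), array([258., 205.]), array([257., 198.])]
B [array([336., 378.]), array([339., 362.]), array([340., 357.])]
```

View pics/c1.png

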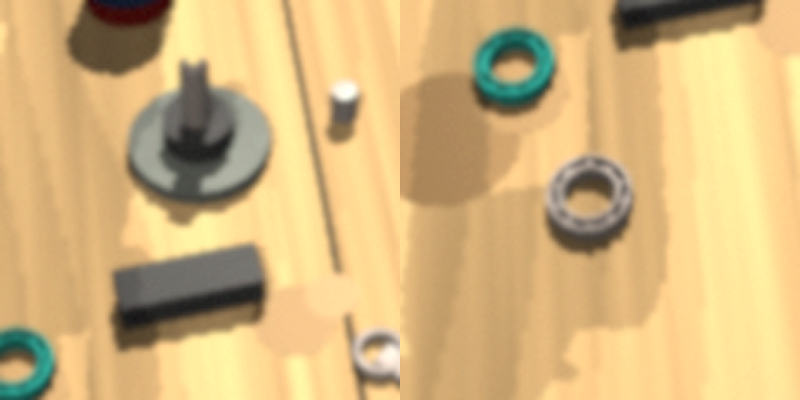

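The crop confirms it: the bearing with visible balls at crop (590,195) is the real small_bearing, and the turquoise one at (513,68) stays put. The post tip at side (258,200) matches 82 mm, so that is the tall stand. Next, over to the large bearing.

```bash
cat >> h.py <<'E'
def rel(*tg):
    s=env.sense();A=R.from_euler("xyz",s["tool_rot"]);p=np.array(s["eef_pos"])
    print("now",np.round(p,4),np.round(s["tool_rot"],3),"t",round(s["clock"],2),"gap",round(s["finger_gap"],3))
    for x,y,z,yaw in tg:
        d=A.inv().apply(np.array([x,y,z])-p);w=(A.inv()*R.from_euler("xyz",[np.pi,0,yaw])).as_rotvec()
        print("->",(x,y,z,yaw),np.round(d,4),np.round(w,3))
def look(names,save=None):
    im=env.capture("wrist");P=env.camera_params("wrist")
    if save: cv2.imwrite(f"pics/{save}.png",im)
    for n,z in names:
        for d in env.pinpoint(n,"wrist")[:3]:
            if d["p"]>.2: print(n,round(d["p"],2),np.round(d["xy"]),"org",np.round(toz(P,d["xy"],z),4))
        for d in env.cut_out(n,"wrist")[:2]:
            if d["p"]>.2:
                m=d["mask"].astype(np.uint8);c=max(cv2.findContours(m,0,2)[0],key=cv2.contourArea)
                print("   mask",round(d["p"],2),m.sum(),cv2.boundingRect(c))
    return im,P
E
python3 -c "
from h import *
rel((.62,.13,.28,1.57))"
```

```text
now [ 0.16   -0.6042  0.2313] [ 3.142 -0.     0.259] t 0.9 gap 1.002
-> (0.62, 0.13, 0.28, 1.57) [ 0.6326 -0.592  -0.0487] [ 0.     0.    -1.311]
```

Call:
step_arm(moves="0.6326 -0.592 -0.0487 0 0 -1.311 1;0.6326 -0.592 -0.0487 0 0 -1.311 1;0.6326 -0.592 -0.0487 0 0 -1.311 1;0.6326 -0.592 -0.0487 0 0 -1.311 1;0.6326 -0.592 -0.0487 0 0 -1.311 1;0.6326 -0.592 -0.0487 0 0 -1.311 1;0.6326 -0.592 -0.0487 0 0 -1.311 1;0.6326 -0.592 -0.0487 0 0 -1.311 1;0.6326 -0.592 -0.0487 0 0 -1.311 1;0.6326 -0.592 -0.0487 0 0 -1.311 1;0.6326 -0.592 -0.0487 0 0 -1.311 1;0.6326 -0.592 -0.0487 0 0 -1.311 1;0.6326 -0.592 -0.0487 0 0 -1.311 1;0.6326 -0.592 -0.0487 0 0 -1.311 1;0.6326 -0.592 -0.0487 0 0 -1.311 1;0.6326 -0.592 -0.0487 0 0 -1.311 1;0.6326 -0.592 -0.0487 0 0 -1.311 1;0.6326 -0.592 -0.0487 0 0 -1.311 1;0.6326 -0.592 -0.0487 0 0 -1.311 1;0.6326 -0.592 -0.0487 0 0 -1.311 1")

```text
clock: 2.57
eef_pos: [0.6025, 0.103, 0.2784]
tool_rot: [3.141, 0.0, 1.57]
ft_force: [-0.8, -0.8, 0.0]
finger_gap: 1.001
finger_force: 0.0
```

```bash
python3 -c "
from h import *
rel((.62,.13,.28,1.57))
look([('large_bearing',0),('tall_stand',0)],'w1')
rel((.66,.15,.15,1.57))"
```

```text
now [0.6025 0.103  0.2784] [3.141 0.    1.57 ] t 2.57 gap 1.001
-> (0.62, 0.13, 0.28, 1.57) [ 0.027   0.0175 -0.0016] [0. 0. 0.]
large_bearing 0.6 [335. 130.] org [0.6719 0.1578]
   mask 0.97 1963 (311, 106, 56, 55)
tall_stand 0.67 [172. 256.] org [ 0.468  -0.0029]
tall_stand 0.51 [130. 149.] org [0.4288 0.1348]
   mask 0.87 3300 (134, 227, 71, 65)
now [0.6011 0.1008 0.2776] [-3.140e+00  1.000e-03  1.571e+00] t 2.82 gap 1.0
-> (0.66, 0.15, 0.15, 1.57) [0.0493 0.0591 0.1275] [-0.001  0.001  0.001]
```

View pics/w1.png

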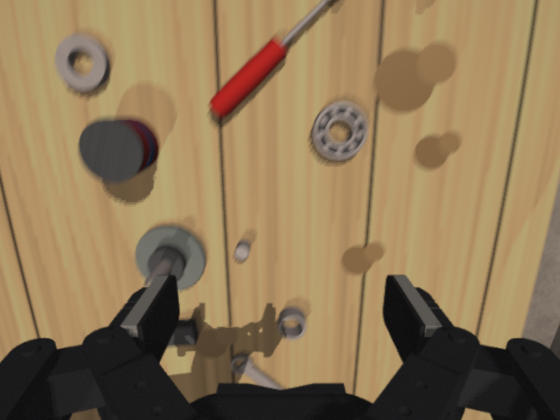

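The picture shows the large bearing at (340,131), the tall stand foot at (170,257), the tin at (115,148), the ring at (82,63) and the sleeve at (292,322). Masks of the unobstructed parts give better centres, so I'll use them now.

```bash
cat >> h.py <<'E'
H=dict(large_bearing=.016,sleeve=.024,small_bearing=.012,plain_ring=.014,hex_nut=.018)
def mc(n,zoff=0,cam="wrist"):
    P=env.camera_params(cam)
    for d in env.cut_out(n,cam)[:2]:
        if d["p"]<.3: continue
        m=d["mask"].astype(np.uint8);c=cv2.convexHull(max(cv2.findContours(m,0,2)[0],key=cv2.contourArea))
        M=cv2.moments(c);uv=[M["m10"]/M["m00"],M["m01"]/M["m00"]]
        print(n,round(d["p"],2),np.round(uv,1),"mask->",np.round(toz(P,uv,zoff+H.get(n,0)/2),4),int(M["m00"]))
E
python3 - <<'E'
from h import *
P=env.camera_params("wrist");T=np.array(P["camera_from_world"])
print(np.round(-T[:3,:3].T@T[:3,3],3),np.round(-T[2,:3],3))
for n in ["large_bearing","plain_ring","sleeve"]: mc(n)
# foot ellipse: dots of foot rim, drawn for check
im=cv2.imread("pics/w1.png")
best=[]
g=cv2.Canny(cv2.GaussianBlur(cv2.cvtColor(im,6),(3,3),0),40,90);D=cv2.distanceTransform(255-g,2,3)
t=np.linspace(0,2*np.pi,72)
for x in np.arange(.44,.48,.001):
  for y in np.arange(-.03,.015,.001):
    v=[D[int(round(q[1])),int(round(q[0]))] for q in (proj(P,[x+.045*np.cos(a),y+.045*np.sin(a),.012]) for a in t[::2])]
    best.append((np.mean(np.minimum(v,4)),round(x,3),round(y,3)))
print(sorted(best)[:4])
E
```

```text
[0.602 0.177 0.421] [-0.002 -0.297 -0.955]
large_bearing 0.97 [338.1 132.8] mask-> [0.6661 0.1439] 2338
plain_ring 0.63 [81.3 65. ] mask-> [0.3793 0.2191] 2366
sleeve 0.72 [290.3 324.5] mask-> [ 0.6127 -0.1096] 773
[(np.float32(0.9759945), np.float64(0.462), np.float64(-0.009)), (np.float32(0.9955), np.float64(0.461), np.float64(-0.01)), (np.float32(1.0070084), np.float64(0.462), np.float64(-0.008)), (np.float32(1.0405585), np.float64(0.461), np.float64(-0.009))]
```

Call:
step_arm(moves="0.03 0.066 0.12 0 0 0 1;0.03 0.066 0.12 0 0 0 1;0.03 0.066 0.12 0 0 0 1;0.03 0.066 0.12 0 0 0 1;0.03 0.066 0.12 0 0 0 1;0.03 0.066 0.12 0 0 0 1;0.03 0.066 0.12 0 0 0 1;0.03 0.066 0.12 0 0 0 1")

```text
clock: 3.63
eef_pos: [0.6684, 0.1302, 0.161]
tool_rot: [3.138, 0.0, 1.569]
ft_force: [-0.3, -0.8, 0.1]
finger_gap: 1.004
finger_force: 0.0
```

```bash
python3 -c "
from h import *
look([('large_bearing',0)],'w2')
mc('large_bearing')
rel((.667,.15,0,1.5708))"
```

```text
large_bearing 0.56 [278. 171.] org [0.6667 0.1494]
   mask 0.63 3574 (242, 140, 75, 75)
large_bearing 0.63 [279.  177.4] mask-> [0.6672 0.1461] 4240
now [0.6681 0.1306 0.1599] [ 3.139 -0.     1.57 ] t 3.83 gap 0.999
-> (0.667, 0.15, 0, 1.5708) [ 0.0194 -0.0015  0.1599] [ 0.002 -0.    -0.001]
```

View pics/w2.png

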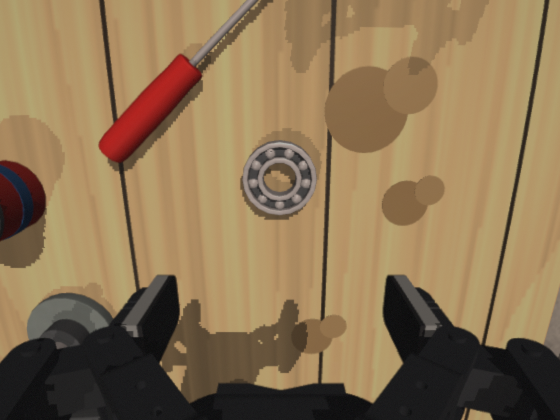

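The large bearing is centred at (279,178). Grasp it and lift.

Call:
step_arm(moves="0.016 -0.001 0.1 0 0 0 1;0.016 -0.001 0.14 0 0 0 1;0.016 -0.001 0.161 0 0 0 1;0.016 -0.001 0.161 0 0 0 1;0.016 -0.001 0.161 0 0 0 1;0.016 -0.001 0.161 0 0 0 0;0.016 -0.001 0.161 0 0 0 0;0.016 -0.001 0.161 0 0 0 0;0.016 -0.001 0.161 0 0 0 0;0.016 -0.001 0.161 0 0 0 0;0.016 -0.001 0.161 0 0 0 0;0.016 -0.001 0.161 0 0 0 0;0.016 -0.001 0.155 0 0 0 0;0.016 -0.001 0.12 0 0 0 0;0.016 -0.001 0.08 0 0 0 0;0.016 -0.001 0.04 0 0 0 0;0.016 -0.001 0.01 0 0 0 0;0.016 -0.001 0.01 0 0 0 0;0.016 -0.001 0.01 0 0 0 0")

```text
clock: 5.42
eef_pos: [0.668, 0.1469, 0.1512]
tool_rot: [3.136, -0.0, 1.57]
ft_force: [-0.6, -0.3, -3.0]
finger_gap: 0.7
finger_force: 66.2
```

```bash
python3 -c "
from h import *
im,P=look([('large_bearing',0)],'w3')
rel((.46,-.08,.2,1.5708))"
```

```text
large_bearing 0.87 [282. 281.] org [0.6671 0.0667]
   mask 0.79 14755 (207, 218, 148, 144)
now [0.6647 0.1467 0.1459] [-3.137  0.     1.57 ] t 5.57 gap 0.696
-> (0.46, -0.08, 0.2, 1.5708) [-0.2269 -0.2048 -0.053 ] [-0.005  0.    -0.001]
```

Call:
step_arm(moves="-0.24 -0.205 -0.05 0 0 0 0;-0.24 -0.205 -0.05 0 0 0 0;-0.24 -0.205 -0.05 0 0 0 0;-0.24 -0.205 -0.05 0 0 0 0;-0.24 -0.205 -0.05 0 0 0 0;-0.24 -0.205 -0.05 0 0 0 0;-0.24 -0.205 -0.05 0 0 0 0;-0.24 -0.205 -0.05 0 0 0 0;-0.24 -0.205 -0.05 0 0 0 0;-0.24 -0.205 -0.05 0 0 0 0;-0.24 -0.205 -0.05 0 0 0 0;-0.24 -0.205 -0.05 0 0 0 0;-0.24 -0.205 -0.05 0 0 0 0")

```text
clock: 6.65
eef_pos: [0.4619, -0.0921, 0.1974]
tool_rot: [-3.141, -0.001, 1.571]
ft_force: [0.2, -0.1, -2.1]
finger_gap: 0.699
finger_force: 66.3
```

```bash
cat >> h.py <<'E'
def foot(im,P,x0,y0,r=.045,z=.012,w=.02,st=.001):
    g=cv2.Canny(cv2.GaussianBlur(cv2.cvtColor(im,6),(3,3),0),30,70);D=cv2.distanceTransform(255-g,2,3)
    t=np.linspace(0,2*np.pi,60);best=[]
    for x in np.arange(x0-w,x0+w,st):
        for y in np.arange(y0-w,y0+w,st):
            v=[]
            for a in t:
                q=np.round(proj(P,[x+r*np.cos(a),y+r*np.sin(a),z])).astype(int)
                v.append(D[q[1],q[0]] if 0<=q[0]<560 and 0<=q[1]<420 else 4)
            best.append((np.mean(np.minimum(v,4)),round(float(x),4),round(float(y),4)))
    b=sorted(best)[:8];print("circle",round(float(b[0][0]),2),np.round(np.mean([c[1:] for c in b],0),4))
E
python3 -c "
from h import *
import time
for i in range(3): print(np.round(env.sense()['eef_pos'],4))
im,P=look([('tall_stand',0)],'w4')
foot(im,P,.462,-.008)
for r,z in [(.022,.03)]: foot(im,P,.462,-.008,r,z)
rel((.462,-.008,.17,1.5708))"
```

```text
[ 0.4619 -0.0921  0.1974]
[ 0.4619 -0.0921  0.1974]
[ 0.4619 -0.0921  0.1974]
tall_stand 0.67 [277.  99.] org [ 0.4584 -0.0127]
   mask 0.75 8263 (228, 47, 101, 105)
   mask 0.28 14835 (207, 218, 148, 144)
circle 0.56 [ 0.4591 -0.0131]
circle 0.71 [ 0.4591 -0.0139]
now [ 0.4618 -0.0922  0.1978] [-3.141 -0.     1.571] t 6.8 gap 0.704
-> (0.462, -0.008, 0.17, 1.5708) [0.0842 0.0002 0.0278] [-0.001 -0.     0.001]
```

View pics/w4.png

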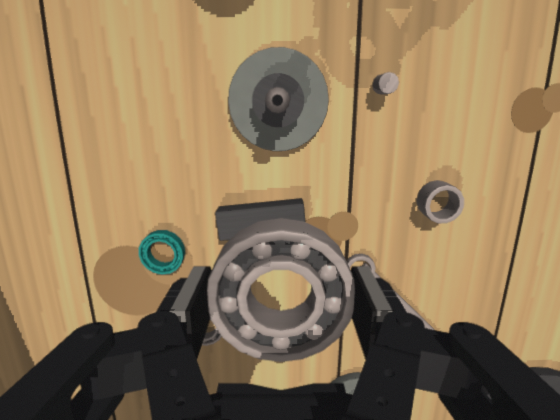

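The picture shows the stand tip at (277,99) on its foot, with the bearing held level at (281,290). I'll check the part's offset in the gripper.

```bash
python3 -c "
from h import *
im=cv2.imread('pics/w4.png');P=env.camera_params('wrist')
mc('large_bearing',.1985)
foot(im,P,.4618,-.0922,.031,.2145,.012,.0005)
foot(im,P,.4618,-.0922,.014,.2145,.012,.0005)"
```

```text
large_bearing 0.72 [280.9 290.5] mask-> [ 0.462  -0.0926] 16544
circle 1.45 [ 0.4614 -0.0928]
circle 0.31 [ 0.4619 -0.0928]
```

Call:
step_arm(moves="0.0795 -0.003 0 0 0 0 0;0.0795 -0.003 0 0 0 0 0;0.0795 -0.003 0.02 0 0 0 0;0.0795 -0.003 0.06 0 0 0 0;0.0795 -0.003 0.09 0 0 0 0;0.0795 -0.003 0.1 0 0 0 0;0.0795 -0.003 0.115 0 0 0 0;0.0795 -0.003 0.13 0 0 0 0;0.0795 -0.003 0.145 0 0 0 0;0.0795 -0.003 0.157 0 0 0 0;0.0795 -0.003 0.163 0 0 0 0;0.0795 -0.003 0.165 0 0 0 0;0.0795 -0.003 0.165 0 0 0 0;0.0795 -0.003 0.165 0 0 0 0")

```text
clock: 8.02
eef_pos: [0.4591, -0.0135, 0.0335]
tool_rot: [3.141, 0.0, 1.57]
ft_force: [-0.8, 0.5, -2.7]
finger_gap: 0.702
finger_force: 66.3
```

Lower until contact, then release and rise.

Call:
step_arm(moves="0 0 0.002 0 0 0 0;0 0 0.0035 0 0 0 0;0 0 0.0035 0 0 0 0;0 0 0.0035 0 0 0 1;0 0 0.0035 0 0 0 1;0 0 0.0035 0 0 0 1;0 0 0.0035 0 0 0 1;0 0 0.0035 0 0 0 1;0 0 -0.02 0 0 0 1;0 0 -0.06 0 0 0 1;0 0 -0.1 0 0 0 1;0 0 -0.14 0 0 0 1;0 0 -0.17 0 0 0 1;0 0 -0.17 0 0 0 1;0 0 -0.17 0 0 0 1")

```text
clock: 9.27
eef_pos: [0.4596, -0.0137, 0.2048]
tool_rot: [3.137, 0.001, 1.57]
ft_force: [-1.0, -0.5, -0.3]
finger_gap: 0.994
finger_force: 0.0
```

```bash
python3 -c "
from h import *
rel((.614,-.13,.16,1.5708))"
```

```text
now [ 0.4596 -0.0137  0.2048] [3.137e+00 1.000e-03 1.570e+00] t 9.27 gap 0.994
-> (0.614, -0.13, 0.16, 1.5708) [-0.1161  0.1543  0.0457] [ 0.005  0.001 -0.001]
```

Call:
step_arm(moves="-0.116 0.154 0.045 0 0 0 1;-0.116 0.154 0.045 0 0 0 1;-0.116 0.154 0.045 0 0 0 1;-0.116 0.154 0.045 0 0 0 1;-0.116 0.154 0.045 0 0 0 1;-0.116 0.154 0.045 0 0 0 1;-0.116 0.154 0.045 0 0 0 1;-0.116 0.154 0.045 0 0 0 1;-0.116 0.154 0.045 0 0 0 1")

```text
clock: 10.02
eef_pos: [0.6105, -0.1283, 0.157]
tool_rot: [-3.138, -0.002, 1.57]
ft_force: [-0.2, 0.8, 0.5]
finger_gap: 1.001
finger_force: 0.0
```

```bash
python3 -c "
from h import *
im,P=look([('sleeve',0)],'w5')
mc('sleeve')
foot(im,P,.614,-.106,.019,.024,.02)
foot(im,P,.614,-.106,.014,.024,.02)
env.capture('top');env.capture('side')
mc('large_bearing',.03,'top');mc('large_bearing',.03,'side')
rel((.614,-.107,0,1.5708))"
```

```text
mask 0.82 1031 (264, 147, 47, 49)
sleeve 0.82 [286.9 171.8] mask-> [ 0.6166 -0.1071] 1741
circle 0.53 [ 0.6161 -0.1055]
circle 0.14 [ 0.616  -0.1041]
large_bearing 0.64 [259.3 213.4] mask-> [ 0.4616 -0.0162] 645
large_bearing 0.42 [216.9 151.1] mask-> [0.3837 0.1889] 332
now [ 0.6125 -0.1294  0.1585] [3.141 0.    1.57 ] t 10.42 gap 0.998
-> (0.614, -0.107, 0, 1.5708) [0.0224 0.0014 0.1585] [ 0.001  0.    -0.001]
```

View pics/w5.png

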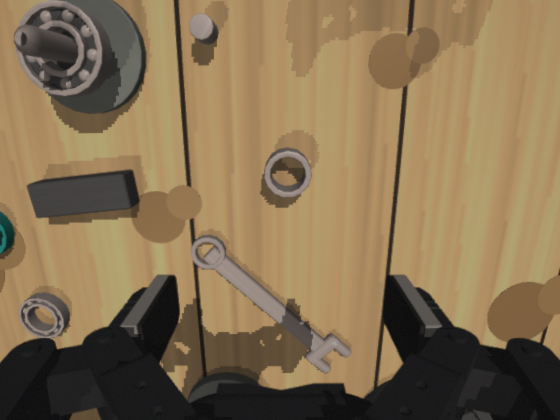

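The bearing sits on the shoulder around the post at (60,45), and the sleeve is at (288,173). Pick the sleeve.

Call:
step_arm(moves="0.024 0.0035 0.08 0 0 0 1;0.024 0.0035 0.12 0 0 0 1;0.024 0.0035 0.154 0 0 0 1;0.024 0.0035 0.155 0 0 0 1;0.024 0.0035 0.155 0 0 0 1;0.024 0.0035 0.155 0 0 0 0;0.024 0.0035 0.155 0 0 0 0;0.024 0.0035 0.155 0 0 0 0;0.024 0.0035 0.155 0 0 0 0;0.024 0.0035 0.155 0 0 0 0;0.024 0.0035 0.155 0 0 0 0;0.024 0.0035 0.155 0 0 0 0;0.024 0.0035 0.155 0 0 0 0;0.024 0.0035 0.14 0 0 0 0;0.024 0.0035 0.1 0 0 0 0;0.024 0.0035 0.06 0 0 0 0;0.024 0.0035 0.02 0 0 0 0;0.024 0.0035 -0.02 0 0 0 0;0.024 0.0035 -0.02 0 0 0 0;0.024 0.0035 -0.02 0 0 0 0")

```text
clock: 12.08
eef_pos: [0.6183, -0.1065, 0.1833]
tool_rot: [3.132, 0.003, 1.57]
ft_force: [0.2, -0.6, -1.3]
finger_gap: 0.423
finger_force: 60.4
```

```bash
python3 -c "
from h import *
rel((.459,-.09,.2,1.5708))"
```

```text
now [ 0.6183 -0.1065  0.1833] [3.132e+00 3.000e-03 1.570e+00] t 12.08 gap 0.423
-> (0.459, -0.09, 0.2, 1.5708) [ 0.0163 -0.1591 -0.0183] [ 0.01   0.003 -0.001]
```

Call:
step_arm(moves="0.016 -0.157 -0.02 0 0 0 0;0.016 -0.157 -0.02 0 0 0 0;0.016 -0.157 -0.02 0 0 0 0;0.016 -0.157 -0.02 0 0 0 0;0.016 -0.157 -0.02 0 0 0 0;0.016 -0.157 -0.02 0 0 0 0;0.016 -0.157 -0.02 0 0 0 0;0.016 -0.157 -0.02 0 0 0 0;0.016 -0.157 -0.02 0 0 0 0")

```text
clock: 12.83
eef_pos: [0.4604, -0.0899, 0.1979]
tool_rot: [3.141, 0.0, 1.57]
ft_force: [-0.1, -0.2, -0.6]
finger_gap: 0.427
finger_force: 60.5
```

```bash
python3 -c "
from h import *
im,P=look([('tall_stand',0)],'w6')
foot(im,P,.459,-.0133);foot(im,P,.459,-.0133,.031,.046)
rel((.459,-.0133,.05,1.5708))
p=env.sense()['eef_pos'];b=p[2]-.003
mc('sleeve',b);foot(im,P,p[0],p[1],.019,b+.024,.012,.0005);foot(im,P,p[0],p[1],.014,b+.024,.012,.0005)"
```

```text
tall_stand 0.68 [282. 105.] org [ 0.461  -0.0153]
   mask 0.56 3899 (230, 51, 99, 102)
circle 0.29 [ 0.4589 -0.0134]
circle 0.75 [ 0.4586 -0.0156]
now [ 0.4597 -0.0896  0.1978] [-3.142 -0.     1.57 ] t 12.98 gap 0.425
-> (0.459, -0.0133, 0.05, 1.5708) [ 0.0763 -0.0008  0.1478] [-0.    -0.    -0.001]
sleeve 0.8 [280.3 287.9] mask-> [ 0.4596 -0.0886] 7277
circle 1.7 [ 0.4609 -0.0829]
circle 0.62 [ 0.4602 -0.0874]
```

View pics/w6.png

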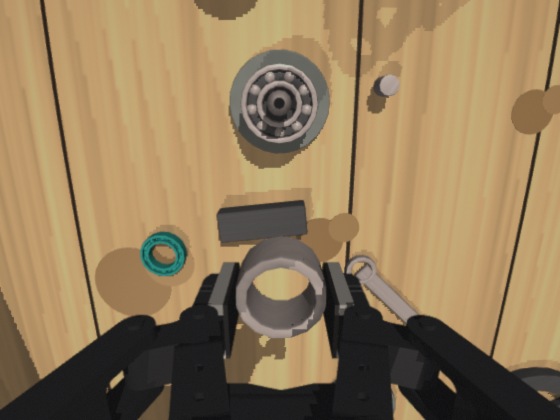

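The bearing lies flat around the post at (280,103), and the sleeve is held upright at (281,288). Place it.

Call:
step_arm(moves="0.0745 -0.001 0 0 0 0 0;0.0745 -0.001 0 0 0 0 0;0.0745 -0.001 0.03 0 0 0 0;0.0745 -0.001 0.06 0 0 0 0;0.0745 -0.001 0.09 0 0 0 0;0.0745 -0.001 0.1 0 0 0 0;0.0745 -0.001 0.115 0 0 0 0;0.0745 -0.001 0.13 0 0 0 0;0.0745 -0.001 0.14 0 0 0 0;0.0745 -0.001 0.145 0 0 0 0;0.0745 -0.001 0.145 0 0 0 0;0.0745 -0.001 0.145 0 0 0 0")

```text
clock: 14.03
eef_pos: [0.4586, -0.015, 0.0531]
tool_rot: [3.141, 0.0, 1.57]
ft_force: [0.1, -0.2, -0.7]
finger_gap: 0.424
finger_force: 60.6
```

Call:
step_arm(moves="0 0 0.002 0 0 0 0;0 0 0.0035 0 0 0 0;0 0 0.0035 0 0 0 0")

```text
clock: 14.28
eef_pos: [0.4589, -0.0151, 0.0523]
tool_rot: [3.139, 0.001, 1.57]
ft_force: [-2.4, 0.6, 25.1]
finger_gap: 0.424
finger_force: 63.0
```

Call:
step_arm(moves="0 0 -0.001 0 0 0 0;0 0 -0.001 0 0 0 1;0 0 -0.001 0 0 0 1;0 0 -0.001 0 0 0 1;0 0 -0.001 0 0 0 1;0 0 -0.001 0 0 0 1;0 0 -0.001 0 0 0 1;0 0 -0.03 0 0 0 1;0 0 -0.07 0 0 0 1;0 0 -0.1 0 0 0 1;0 0 -0.13 0 0 0 1;0 0 -0.13 0 0 0 1;0 0 -0.13 0 0 0 1")

```text
clock: 15.37
eef_pos: [0.4592, -0.0152, 0.181]
tool_rot: [3.137, 0.001, 1.57]
ft_force: [0.2, -0.2, -0.6]
finger_gap: 0.995
finger_force: 0.0
```

```bash
python3 -c "
from h import *
rel((.373,-.28,.16,1.5708),(.373,-.28,.16,1.0))"
```

```text
now [ 0.4592 -0.0152  0.181 ] [3.137e+00 1.000e-03 1.570e+00] t 15.37 gap 0.995
-> (0.373, -0.28, 0.16, 1.5708) [-0.2648 -0.086   0.021 ] [ 0.004  0.001 -0.001]
-> (0.373, -0.28, 0.16, 1.0) [-0.2648 -0.086   0.021 ] [ 0.004 -0.     0.57 ]
```

Call:
step_arm(moves="-0.265 -0.086 0.02 0 0 0 1;-0.265 -0.086 0.02 0 0 0 1;-0.265 -0.086 0.02 0 0 0 1;-0.265 -0.086 0.02 0 0 0 1;-0.265 -0.086 0.02 0 0 0 1;-0.265 -0.086 0.02 0 0 0 1;-0.265 -0.086 0.02 0 0 0 1;-0.265 -0.086 0.02 0 0 0 1;-0.265 -0.086 0.02 0 0 0 1;-0.265 -0.086 0.02 0 0 0 1;-0.265 -0.086 0.02 0 0 0 1;-0.265 -0.086 0.02 0 0 0 1")

```text
clock: 16.37
eef_pos: [0.3719, -0.2781, 0.1592]
tool_rot: [-3.141, -0.001, 1.572]
ft_force: [0.4, -0.9, 0.2]
finger_gap: 0.997
finger_force: 0.0
```

```bash
python3 -c "
from h import *
im,P=look([('small_bearing',0)],'w7')
mc('small_bearing')
foot(im,P,.373,-.25,.023,.012,.02)
foot(im,P,.373,-.25,.014,.012,.02)
s=env.capture('side');a=cv2.resize(s[180:270,210:310],(440,400),interpolation=2)
cv2.imwrite('pics/c7.png',cv2.hconcat([cv2.resize(im,(360,400)),a]))
rel((.373,-.25,0,1.5708))"
```

```text
small_bearing 0.89 [240.  51.] org [ 0.3392 -0.1624]
small_bearing 0.84 [291. 162.] org [ 0.3803 -0.2506]
   mask 0.93 1706 (260, 134, 56, 57)
   mask 0.84 1974 (209, 17, 59, 64)
small_bearing 0.93 [286.8 161.9] mask-> [ 0.3773 -0.2503] 2432
small_bearing 0.84 [238.6  48.5] mask-> [ 0.3394 -0.1619] 2928
circle 0.59 [ 0.3761 -0.2505]
circle 0.29 [ 0.3778 -0.2466]
now [ 0.3722 -0.2793  0.1597] [3.141 0.    1.571] t 16.62 gap 1.002
-> (0.373, -0.25, 0, 1.5708) [0.0293 0.0008 0.1597] [0. 0. 0.]
```

View pics/c7.png

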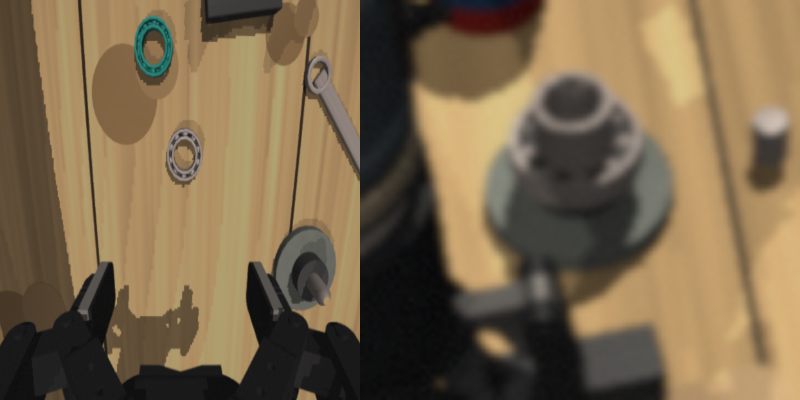

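The sleeve sits upright on the large bearing. The grey ball bearing, at left-half crop (184,155), is clear of the turquoise one at (154,46). Pick the grey one.

Call:
step_arm(moves="0.0295 0.0045 0.08 0 0 0 1;0.0295 0.0045 0.12 0 0 0 1;0.0295 0.0045 0.158 0 0 0 1;0.0295 0.0045 0.16 0 0 0 1;0.0295 0.0045 0.16 0 0 0 1;0.0295 0.0045 0.16 0 0 0 0;0.0295 0.0045 0.16 0 0 0 0;0.0295 0.0045 0.16 0 0 0 0;0.0295 0.0045 0.16 0 0 0 0;0.0295 0.0045 0.16 0 0 0 0;0.0295 0.0045 0.16 0 0 0 0;0.0295 0.0045 0.16 0 0 0 0;0.0295 0.0045 0.16 0 0 0 0")

```text
clock: 17.7
eef_pos: [0.378, -0.2522, 0.0035]
tool_rot: [3.136, 0.006, 1.57]
ft_force: [-0.2, 1.1, 7.5]
finger_gap: 0.496
finger_force: 59.8
```

Call:
step_arm(moves="0 0 -0.02 0 0 0 0;0 0 -0.06 0 0 0 0;0 0 -0.1 0 0 0 0;0 0 -0.14 0 0 0 0;0 0 -0.18 0 0 0 0;0 0 -0.2 0 0 0 0;0.16 0.082 -0.2 0 0 0 0;0.16 0.082 -0.2 0 0 0 0;0.16 0.082 -0.2 0 0 0 0;0.16 0.082 -0.2 0 0 0 0;0.16 0.082 -0.2 0 0 0 0;0.16 0.082 -0.2 0 0 0 0;0.16 0.082 -0.2 0 0 0 0;0.16 0.082 -0.2 0 0 0 0;0.16 0.082 -0.2 0 0 0 0")

```text
clock: 18.95
eef_pos: [0.4582, -0.0916, 0.2006]
tool_rot: [3.14, 0.001, 1.568]
ft_force: [0.2, 0.4, -1.3]
finger_gap: 0.502
finger_force: 61.3
```

```bash
python3 -c "
from h import *
im,P=look([('tall_stand',0)],'w8')
foot(im,P,.459,-.0133);foot(im,P,.459,-.0145,.019,.07,.01,.0005);foot(im,P,.459,-.0145,.014,.07,.01,.0005)
rel((.459,-.0145,.075,1.5708))
p=env.sense()['eef_pos'];b=p[2]
mc('small_bearing',b);foot(im,P,p[0],p[1],.023,b+.012,.012,.0005);foot(im,P,p[0],p[1],.014,b+.012,.012,.0005)"
```

```text
tall_stand 0.77 [278. 101.] org [ 0.4564 -0.0138]
   mask 0.97 4194 (231, 48, 101, 103)
circle 0.47 [ 0.4591 -0.0134]
circle 0.67 [ 0.4589 -0.0129]
circle 0.18 [ 0.4589 -0.0144]
now [ 0.4582 -0.0915  0.1998] [3.141 0.    1.568] t 19.1 gap 0.498
-> (0.459, -0.0145, 0.075, 1.5708) [0.0771 0.0005 0.1248] [ 0.     0.    -0.003]
small_bearing 0.78 [166.2 251. ] mask-> [ 0.41   -0.0747] 1541
small_bearing 0.56 [280.3 276.8] mask-> [ 0.4581 -0.0869] 8663
circle 1.25 [ 0.4577 -0.0839]
circle 0.94 [ 0.4582 -0.0865]
```

View pics/w8.png

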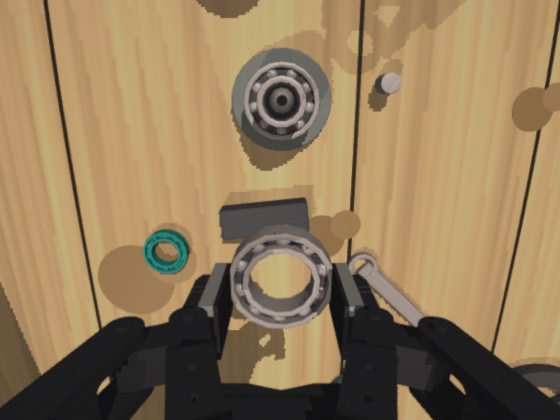

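The sleeve and large bearing are concentric with the post at (281,100), and the small bearing is held level at (281,277). Lower it on.

Call:
step_arm(moves="0.0747 0.0007 0 0 0 0 0;0.0747 0.0007 0 0 0 0 0;0.0747 0.0007 0.03 0 0 0 0;0.0747 0.0007 0.06 0 0 0 0;0.0747 0.0007 0.09 0 0 0 0;0.0747 0.0007 0.105 0 0 0 0;0.0747 0.0007 0.115 0 0 0 0;0.0747 0.0007 0.121 0 0 0 0;0.0747 0.0007 0.121 0 0 0 0;0.0747 0.0007 0.121 0 0 0 0")

```text
clock: 19.98
eef_pos: [0.4595, -0.0161, 0.0786]
tool_rot: [-3.141, -0.0, 1.569]
ft_force: [-0.5, 0.4, -0.2]
finger_gap: 0.504
finger_force: 61.3
```

Call:
step_arm(moves="0 0 0.002 0 0 0 0;0 0 0.003 0 0 0 0;0 0 0.004 0 0 0 0;0 0 0.004 0 0 0 0")

```text
clock: 20.32
eef_pos: [0.4596, -0.0158, 0.0749]
tool_rot: [3.141, 0.0, 1.57]
ft_force: [0.9, 0.0, -1.6]
finger_gap: 0.5
finger_force: 61.3
```

Call:
step_arm(moves="0 0 0.001 0 0 0 0;0 0 0.002 0 0 0 0;0 0 0.002 0 0 0 0")

```text
clock: 20.57
eef_pos: [0.4597, -0.0158, 0.0734]
tool_rot: [3.14, 0.0, 1.57]
ft_force: [-0.1, -0.2, 8.0]
finger_gap: 0.5
finger_force: 62.3
```

Call:
step_arm(moves="0 0 0 0 0 0 1;0 0 0 0 0 0 1;0 0 0 0 0 0 1;0 0 0 0 0 0 1;0 0 0 0 0 0 1;0 0 0 0 0 0 1;0 0 -0.03 0 0 0 1;0 0 -0.07 0 0 0 1;0 0 -0.1 0 0 0 1;0.1 -0.04 -0.1 0 0 0 1;0.21 -0.078 -0.09 0 0 0 1;0.21 -0.078 -0.09 0 0 0 1;0.21 -0.078 -0.09 0 0 0 1;0.21 -0.078 -0.09 0 0 0 1;0.21 -0.078 -0.09 0 0 0 1;0.21 -0.078 -0.09 0 0 0 1;0.21 -0.078 -0.09 0 0 0 1;0.21 -0.078 -0.09 0 0 0 1")

```text
clock: 22.07
eef_pos: [0.3821, 0.1938, 0.1626]
tool_rot: [3.141, 0.0, 1.57]
ft_force: [-0.2, 0.1, -0.3]
finger_gap: 0.997
finger_force: 0.0
```

```bash
python3 -c "
from h import *
im,P=look([('plain_ring',0)],'w9')
mc('plain_ring')
foot(im,P,.383,.218,.029,.014,.02)
foot(im,P,.383,.218,.014,.014,.02)
s=env.capture('side');a=cv2.resize(s[180:270,210:310],(440,400),interpolation=2)
cv2.imwrite('pics/c9.png',cv2.hconcat([cv2.resize(im,(360,400)),a]))
rel((.383,.218,0,1.5708))"
```

```text
plain_ring 0.59 [279. 162.] org [0.3808 0.2202]
   mask 0.72 2956 (246, 128, 69, 70)
plain_ring 0.72 [280.1 162.6] mask-> [0.3819 0.2208] 3700
circle 0.37 [0.3824 0.2213]
circle 0.32 [0.3824 0.2212]
now [0.3822 0.1934 0.1626] [3.141 0.    1.568] t 22.32 gap 0.995
-> (0.383, 0.218, 0, 1.5708) [0.0247 0.0007 0.1626] [ 0.     0.    -0.003]
```

View pics/c9.png

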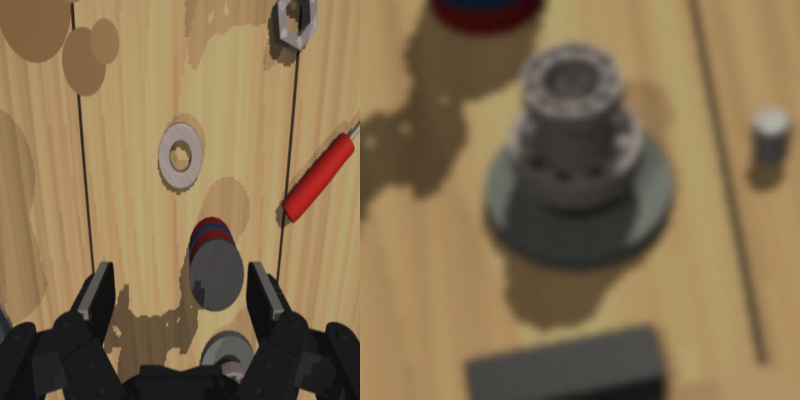

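The tall stack is complete and level. The ring is at crop (180,156), and the tin at (216,270) will be clear of the fingers. Pick the ring.

Call:
step_arm(moves="0.0275 0 0.02 0 0 0 1;0.0275 0 0.06 0 0 0 1;0.0275 0 0.1 0 0 0 1;0.0275 0 0.14 0 0 0 1;0.0275 0 0.16 0 0 0 1;0.0275 0 0.161 0 0 0 1;0.0275 0 0.161 0 0 0 0;0.0275 0 0.161 0 0 0 0;0.0275 0 0.161 0 0 0 0;0.0275 0 0.161 0 0 0 0;0.0275 0 0.161 0 0 0 0;0.0275 0 0.161 0 0 0 0;0.0275 0 0.161 0 0 0 0")

```text
clock: 23.4
eef_pos: [0.3826, 0.2219, 0.0037]
tool_rot: [3.138, -0.001, 1.57]
ft_force: [0.6, -2.0, 8.3]
finger_gap: 0.638
finger_force: 63.4
```

```bash
python3 -c "
from h import *
rel((.553,-.42,.2,1.5708))"
```

```text
now [0.3826 0.2219 0.0037] [ 3.138e+00 -1.000e-03  1.570e+00] t 23.4 gap 0.638
-> (0.553, -0.42, 0.2, 1.5708) [-0.6416  0.1716 -0.1962] [ 0.003 -0.001 -0.001]
```

Call:
step_arm(moves="0 0 -0.01 0 0 0 0;0 0 -0.05 0 0 0 0;0 0 -0.09 0 0 0 0;0 0 -0.13 0 0 0 0;0 0 -0.17 0 0 0 0;0 0 -0.196 0 0 0 0;-0.66 0.169 -0.196 0 0 0 0;-0.66 0.169 -0.196 0 0 0 0;-0.66 0.169 -0.196 0 0 0 0;-0.66 0.169 -0.196 0 0 0 0;-0.66 0.169 -0.196 0 0 0 0;-0.66 0.169 -0.196 0 0 0 0;-0.66 0.169 -0.196 0 0 0 0;-0.66 0.169 -0.196 0 0 0 0;-0.66 0.169 -0.196 0 0 0 0;-0.66 0.169 -0.196 0 0 0 0;-0.66 0.169 -0.196 0 0 0 0;-0.66 0.169 -0.196 0 0 0 0;-0.66 0.169 -0.196 0 0 0 0;-0.66 0.169 -0.196 0 0 0 0")

```text
clock: 25.07
eef_pos: [0.5254, -0.3449, 0.1991]
tool_rot: [3.141, 0.0, 1.569]
ft_force: [0.5, -0.4, -1.9]
finger_gap: 0.64
finger_force: 64.6
```

```bash
python3 -c "
from h import *
rel((.551,-.44,.2,1.5708))"
```

```text
now [ 0.5254 -0.3449  0.1991] [3.141 0.    1.569] t 25.07 gap 0.64
-> (0.551, -0.44, 0.2, 1.5708) [-0.095   0.0258 -0.0009] [ 0.001  0.    -0.002]
```

Call:
step_arm(moves="-0.095 0.026 0 0 0 0 0;-0.095 0.026 0 0 0 0 0;-0.095 0.026 0 0 0 0 0;-0.095 0.026 0 0 0 0 0;-0.095 0.026 0 0 0 0 0;-0.095 0.026 0 0 0 0 0")

```text
clock: 25.57
eef_pos: [0.5509, -0.4366, 0.1979]
tool_rot: [-3.141, -0.002, 1.57]
ft_force: [0.2, 0.0, -1.1]
finger_gap: 0.64
finger_force: 64.6
```

```bash
python3 -c "
from h import *
im,P=look([('short_stand',0)],'w10')
foot(im,P,.551,-.361);foot(im,P,.551,-.361,.022,.03)
rel((.551,-.361,.034,1.5708))
p=env.sense()['eef_pos'];b=p[2]-.0037
mc('plain_ring',b);foot(im,P,p[0],p[1],.029,b+.014,.012,.0005);foot(im,P,p[0],p[1],.014,b+.014,.012,.0005)"
```

```text
short_stand 0.88 [282. 108.] org [ 0.5515 -0.3641]
   mask 0.91 8155 (234, 53, 101, 103)
circle 0.42 [ 0.554  -0.3615]
circle 0.77 [ 0.5541 -0.3621]
now [ 0.5515 -0.4365  0.1981] [-3.141e+00 -1.000e-03  1.571e+00] t 25.72 gap 0.639
-> (0.551, -0.361, 0.034, 1.5708) [ 0.0753 -0.0003  0.1641] [-0.001 -0.001  0.   ]
plain_ring 0.7 [280.5 284.1] mask-> [ 0.5515 -0.4368] 13218
circle 1.35 [ 0.5507 -0.4367]
circle 0.41 [ 0.5511 -0.4366]
```

View pics/w10.png

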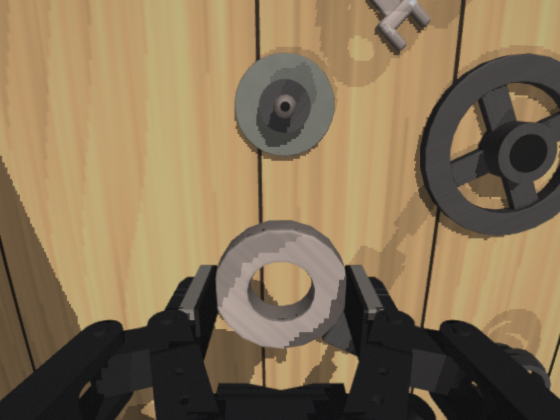

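The stand tip is at (286,105), the ring is level at (281,285), and the handwheel at (500,145) is well clear. Place the ring.

Call:
step_arm(moves="0.075 0.0025 0 0 0 0 0;0.075 0.0025 0 0 0 0 0;0.075 0.0025 0.03 0 0 0 0;0.075 0.0025 0.07 0 0 0 0;0.075 0.0025 0.1 0 0 0 0;0.075 0.0025 0.12 0 0 0 0;0.075 0.0025 0.135 0 0 0 0;0.075 0.0025 0.15 0 0 0 0;0.075 0.0025 0.159 0 0 0 0;0.075 0.0025 0.159 0 0 0 0;0.075 0.0025 0.159 0 0 0 0")

```text
clock: 26.68
eef_pos: [0.5542, -0.363, 0.0387]
tool_rot: [-3.141, -0.0, 1.57]
ft_force: [-0.1, -1.1, -1.5]
finger_gap: 0.639
finger_force: 64.6
```

Call:
step_arm(moves="0 0 0.002 0 0 0 0;0 0 0.004 0 0 0 0;0 0 0.0055 0 0 0 0;0 0 0.0055 0 0 0 0")

```text
clock: 27.02
eef_pos: [0.5547, -0.3639, 0.0339]
tool_rot: [3.14, 0.001, 1.57]
ft_force: [-0.4, 0.0, -0.2]
finger_gap: 0.635
finger_force: 64.8
```

Call:
step_arm(moves="0 0 0.0015 0 0 0 0;0 0 0.0015 0 0 0 0;0 0 0.001 0 0 0 1;0 0 0.001 0 0 0 1;0 0 0.001 0 0 0 1;0 0 0.001 0 0 0 1;0 0 0.001 0 0 0 1;0 0 0.001 0 0 0 1;0 0 -0.03 0 0 0 1;0 0 -0.07 0 0 0 1;0 0 -0.11 0 0 0 1;0 0 -0.15 0 0 0 1;0 0 -0.165 0 0 0 1;0 0 -0.165 0 0 0 1")

```text
clock: 28.18
eef_pos: [0.5568, -0.3657, 0.2041]
tool_rot: [3.133, 0.008, 1.57]
ft_force: [0.9, 0.0, 0.0]
finger_gap: 0.999
finger_force: 0.0
```

Call:
step_arm(moves="0.66 -0.033 0.03 0 0 0 1;0.66 -0.033 0.03 0 0 0 1;0.66 -0.033 0.03 0 0 0 1;0.66 -0.033 0.03 0 0 0 1;0.66 -0.033 0.03 0 0 0 1;0.66 -0.033 0.03 0 0 0 1;0.66 -0.033 0.03 0 0 0 1;0.66 -0.033 0.03 0 0 0 1;0.66 -0.033 0.03 0 0 0 1;0.66 -0.033 0.03 0 0 0 1;0.66 -0.033 0.03 0 0 0 1;0.66 -0.033 0.03 0 0 0 1;0.66 -0.033 0.03 0 0 0 1;0.66 -0.033 0.03 0 0 0 1;0.66 -0.033 0.03 0 0 0 1;0.66 -0.033 0.03 0 0 0 1;0.66 -0.033 0.03 0 0 0 1;0.66 -0.033 0.03 0 0 0 1;0.66 -0.033 0.03 0 0 0 1;0.66 -0.033 0.03 0 0 0 1")

```text
clock: 29.85
eef_pos: [0.5215, 0.2952, 0.1673]
tool_rot: [-3.14, 0.001, 1.568]
ft_force: [-0.1, -0.2, 0.3]
finger_gap: 0.996
finger_force: 0.0
```

Run:
```python
from h import *
im,P=look([('hex_nut',0)],'w11')
mc('hex_nut')
d=env.cut_out('hex_nut','wrist')[0]
m=d["mask"].astype(np.uint8);c=cv2.convexHull(max(cv2.findContours(m,0,2)[0],key=cv2.contourArea))[:,0]
# fit hex silhouette (top+bottom hexagon hull) by IoU
from scipy.optimize import minimize
M=np.zeros((420,560),np.uint8);cv2.fillConvexPoly(M,c,1)
def cost(v):
    x,y,a=v;pts=[proj(P,[x+.02656*np.cos(a+np.pi/6+k*np.pi/3),y+.02656*np.sin(a+np.pi/6+k*np.pi/3),z]) for k in range(6) for z in (0,.018)]
    h=cv2.convexHull(np.round(np.array(pts)*16).astype(np.int32));N=np.zeros_like(M);cv2.fillConvexPoly(N,h,1,shift=4)
    return -(M&N).sum()/(M|N).sum()
mm=cv2.moments(c);x,y=toz(P,[mm["m10"]/mm["m00"],mm["m01"]/mm["m00"]],.009)
r=[minimize(cost,[x,y,a],method="Nelder-Mead",options=dict(initial_simplex=[[x,y,a],[x+.004,y,a],[x,y+.004,a],[x,y,a+.15]])) for a in np.arange(0,1.04,.13)]
r.sort(key=lambda q:q.fun)
for q in r[:4]: print(np.round(q.x,4),round(q.fun,3))
s=env.capture('side');a=cv2.resize(s[330:420,290:390],(440,400),interpolation=2)
cv2.imwrite('pics/c11.png',cv2.hconcat([cv2.resize(im,(360,400)),a]))
x,y,a=r[0].x;a=np.round(a,3)
rel(*[(x,y,0,a+np.pi/2+k*np.pi/3) for k in (-1,0,1)])
```

```text
mask 0.7 1914 (247, 117, 60, 63)
hex_nut 0.7 [276.9 148.4] mask-> [0.5189 0.3342] 2721
[ 0.5696  0.3532 -0.55  ] 0.0
[ 0.5696  0.3532 -0.42  ] 0.0
[ 0.5696  0.3532 -1.6733] 0.0
[ 0.5696  0.3532 -1.5433] 0.0
now [0.5222 0.2956 0.1682] [ 3.142 -0.     1.568] t 30.15 gap 1.0
-> (np.float64(0.5695619965721641), np.float64(0.35317423151839455), 0, np.float64(-0.026401224401701118)) [0.0577 0.0472 0.1682] [ 0.    -0.     1.595]
-> (np.float64(0.5695619965721641), np.float64(0.35317423151839455), 0, np.float64(1.0207963267948965)) [0.0577 0.0472 0.1682] [ 0.    -0.     0.547]
-> (np.float64(0.5695619965721641), np.float64(0.35317423151839455), 0, np.float64(2.067993877991494)) [0.0577 0.0472 0.1682] [ 0.  -0.  -0.5]<stdin>:12: RuntimeWarning: overflow encountered in scalar negative
```

View pics/c11.png

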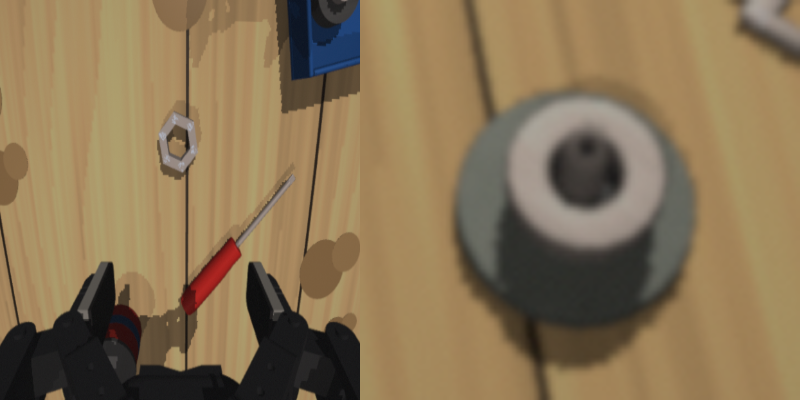

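The ring sits flat on the short stand. The nut is at crop (178,144). My fit had an unsigned-negation bug, so I'll rerun it.

Run:
```python
from h import *
from scipy.optimize import minimize
P=env.camera_params("wrist")
d=env.cut_out('hex_nut','wrist')[0]
m=d["mask"].astype(np.uint8);c=cv2.convexHull(max(cv2.findContours(m,0,2)[0],key=cv2.contourArea))[:,0]
M=np.zeros((420,560),np.uint8);cv2.fillConvexPoly(M,c,1)
def cost(v):
    x,y,a=v;pts=[proj(P,[x+.02656*np.cos(a+np.pi/6+k*np.pi/3),y+.02656*np.sin(a+np.pi/6+k*np.pi/3),z]) for k in range(6) for z in (0,.018)]
    h=cv2.convexHull(np.round(np.array(pts)*16).astype(np.int32));N=np.zeros_like(M);cv2.fillConvexPoly(N,h,1,shift=4)
    return -float((M&N).sum())/float((M|N).sum())
mm=cv2.moments(c);x,y=toz(P,[mm["m10"]/mm["m00"],mm["m01"]/mm["m00"]],.009)
r=[minimize(cost,[x,y,a],method="Nelder-Mead",options=dict(initial_simplex=[[x,y,a],[x+.004,y,a],[x,y+.004,a],[x,y,a+.15]])) for a in np.arange(0,1.04,.13)]
r.sort(key=lambda q:q.fun)
for q in r[:4]: print(np.round(q.x,4),round(q.fun,3))
x,y,a=r[0].x
rel(*[(round(x,4),round(y,4),0,round(a+np.pi/2+k*np.pi/3,3)) for k in (-1,0,1)])
im=cv2.imread("pics/w11.png")
pts=np.array([proj(P,[x+.02656*np.cos(a+np.pi/6+k*np.pi/3),y+.02656*np.sin(a+np.pi/6+k*np.pi/3),.018]) for k in range(6)])
b=cv2.resize(im[100:200,225:325],(600,600),interpolation=2);cv2.polylines(b,[np.round((pts-[225,100])*6+2.5).astype(np.int32)],True,(0,255,0),1)
cv2.imwrite("pics/c12.png",b)
```

```text
[0.519  0.3351 0.219 ] -0.986
[0.519  0.3351 1.2649] -0.986
[0.519  0.3351 0.222 ] -0.985
[0.5192 0.3351 0.2221] -0.984
now [0.5221 0.2959 0.1682] [ 3.141 -0.     1.569] t 30.2 gap 0.999
-> (np.float64(0.519), np.float64(0.3351), 0, np.float64(0.743)) [ 0.0392 -0.0033  0.1683] [ 0.    -0.     0.826]
-> (np.float64(0.519), np.float64(0.3351), 0, np.float64(1.79)) [ 0.0392 -0.0033  0.1683] [ 0.    -0.    -0.221]
-> (np.float64(0.519), np.float64(0.3351), 0, np.float64(2.837)) [ 0.0392 -0.0033  0.1683] [ 0.     0.    -1.268]
```

View pics/c12.png

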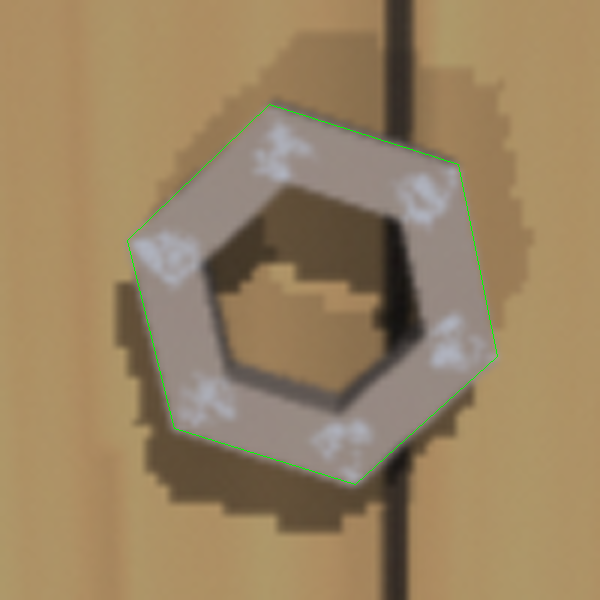

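The fitted outline matches the nut. Pick it on the flats with a turn of -0.221.

Call:
step_arm(moves="0.039 -0.003 0.02 0 0 -0.12 1;0.039 -0.003 0.06 0 0 -0.221 1;0.039 -0.003 0.1 0 0 -0.221 1;0.039 -0.003 0.14 0 0 -0.221 1;0.039 -0.003 0.162 0 0 -0.221 1;0.039 -0.003 0.163 0 0 -0.221 1;0.039 -0.003 0.163 0 0 -0.221 1;0.039 -0.003 0.163 0 0 -0.221 0;0.039 -0.003 0.163 0 0 -0.221 0;0.039 -0.003 0.163 0 0 -0.221 0;0.039 -0.003 0.163 0 0 -0.221 0;0.039 -0.003 0.163 0 0 -0.221 0;0.039 -0.003 0.163 0 0 -0.221 0;0.039 -0.003 0.163 0 0 -0.221 0;0.039 -0.003 0.163 0 0 -0.221 0")

```text
clock: 31.45
eef_pos: [0.5203, 0.3362, 0.0077]
tool_rot: [3.138, -0.001, 1.791]
ft_force: [-0.1, -0.5, 5.6]
finger_gap: 0.521
finger_force: 61.8
```

```bash
python3 -c "
from h import *
rel((.554,-.437,.2,1.5708))"
```

```text
now [0.5203 0.3362 0.0077] [ 3.138e+00 -1.000e-03  1.791e+00] t 31.45 gap 0.521
-> (0.554, -0.437, 0.2, 1.5708) [-0.7618 -0.1351 -0.1935] [ 0.004 -0.001  0.22 ]
```

Call:
step_arm(moves="0 0 -0.01 0 0 0 0;0 0 -0.05 0 0 0 0;0 0 -0.09 0 0 0 0;0 0 -0.13 0 0 0 0;0 0 -0.17 0 0 0 0;0 0 -0.194 0 0 0 0;-0.762 -0.135 -0.194 0 0 0.22 0;-0.762 -0.135 -0.194 0 0 0.22 0;-0.762 -0.135 -0.194 0 0 0.22 0;-0.762 -0.135 -0.194 0 0 0.22 0;-0.762 -0.135 -0.194 0 0 0.22 0;-0.762 -0.135 -0.194 0 0 0.22 0;-0.762 -0.135 -0.194 0 0 0.22 0;-0.762 -0.135 -0.194 0 0 0.22 0;-0.762 -0.135 -0.194 0 0 0.22 0;-0.762 -0.135 -0.194 0 0 0.22 0;-0.762 -0.135 -0.194 0 0 0.22 0;-0.762 -0.135 -0.194 0 0 0.22 0;-0.762 -0.135 -0.194 0 0 0.22 0;-0.762 -0.135 -0.194 0 0 0.22 0")

```text
clock: 33.12
eef_pos: [0.5443, -0.249, 0.2002]
tool_rot: [3.141, 0.0, 1.57]
ft_force: [0.2, 0.5, -1.9]
finger_gap: 0.514
finger_force: 62.3
```

```bash
python3 -c "
from h import *
rel((.554,-.437,.2,1.5708))"
```

```text
now [ 0.5443 -0.249   0.2002] [3.141 0.    1.57 ] t 33.12 gap 0.514
-> (0.554, -0.437, 0.2, 1.5708) [-0.188   0.0098  0.0003] [ 0.001  0.    -0.   ]
```

Call:
step_arm(moves="-0.188 0.01 0 0 0 0 0;-0.188 0.01 0 0 0 0 0;-0.188 0.01 0 0 0 0 0;-0.188 0.01 0 0 0 0 0;-0.188 0.01 0 0 0 0 0;-0.188 0.01 0 0 0 0 0;-0.188 0.01 0 0 0 0 0;-0.188 0.01 0 0 0 0 0;-0.188 0.01 0 0 0 0 0")

```text
clock: 33.87
eef_pos: [0.5548, -0.4333, 0.1993]
tool_rot: [-3.141, -0.001, 1.572]
ft_force: [1.1, -0.3, -2.0]
finger_gap: 0.516
finger_force: 62.3
```

```bash
python3 -c "
from h import *
im,P=look([('short_stand',0)],'w13')
foot(im,P,.554,-.3617);foot(im,P,.554,-.3617,.029,.044,.01,.0005);foot(im,P,.554,-.3617,.014,.044,.01,.0005)
rel((.554,-.3617,.05,1.5708))
p=env.sense()['eef_pos'];b=p[2]-.005
mc('hex_nut',b)"
```

```text
short_stand 0.71 [277. 110.] org [ 0.5512 -0.3637]
   mask 0.94 4636 (230, 56, 100, 103)
circle 0.48 [ 0.5539 -0.3626]
circle 0.81 [ 0.5548 -0.3646]
circle 0.21 [ 0.5548 -0.3642]
now [ 0.5552 -0.4336  0.1995] [-3.141 -0.     1.573] t 34.02 gap 0.517
-> (0.554, -0.3617, 0.05, 1.5708) [ 0.0719 -0.0011  0.1495] [-0.    -0.     0.002]
hex_nut 0.6 [280.5 284.7] mask-> [ 0.5552 -0.4339] 10585
```

View pics/w13.png

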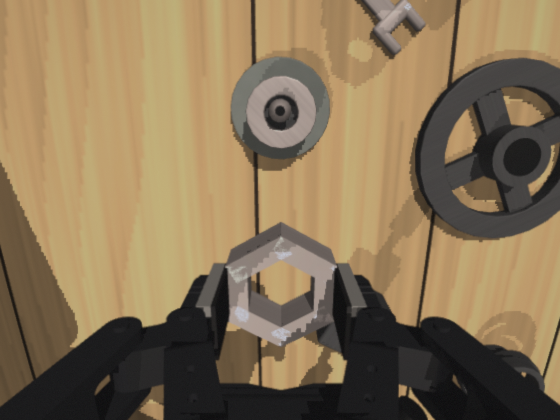

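The ring lies flat around the post at (281,110), and the nut is held level at (281,285). Place it.

Call:
step_arm(moves="0.071 -0.0008 0 0 0 0 0;0.071 -0.0008 0 0 0 0 0;0.071 -0.0008 0.03 0 0 0 0;0.071 -0.0008 0.07 0 0 0 0;0.071 -0.0008 0.1 0 0 0 0;0.071 -0.0008 0.115 0 0 0 0;0.071 -0.0008 0.13 0 0 0 0;0.071 -0.0008 0.138 0 0 0 0;0.071 -0.0008 0.143 0 0 0 0;0.071 -0.0008 0.143 0 0 0 0;0.071 -0.0008 0.143 0 0 0 0")

```text
clock: 34.98
eef_pos: [0.5546, -0.3644, 0.0568]
tool_rot: [3.141, 0.001, 1.571]
ft_force: [0.9, 0.2, -2.2]
finger_gap: 0.514
finger_force: 62.3
```

Call:
step_arm(moves="0 0 0.002 0 0 0 0;0 0 0.004 0 0 0 0;0 0 0.005 0 0 0 0;0 0 0.005 0 0 0 0")

```text
clock: 35.32
eef_pos: [0.5544, -0.3645, 0.0517]
tool_rot: [3.141, 0.001, 1.571]
ft_force: [0.1, -0.6, 0.1]
finger_gap: 0.517
finger_force: 62.4
```

Call:
step_arm(moves="0 0 0.0015 0 0 0 0;0 0 0.0015 0 0 0 0")

```text
clock: 35.48
eef_pos: [0.5545, -0.3645, 0.0516]
tool_rot: [3.141, 0.001, 1.571]
ft_force: [-1.6, 1.4, 7.2]
finger_gap: 0.518
finger_force: 63.2
```

Contact. Release, rise and look.

Call:
step_arm(moves="0 0 0 0 0 0 1;0 0 0 0 0 0 1;0 0 0 0 0 0 1;0 0 0 0 0 0 1;0 0 0 0 0 0 1;0 0 0 0 0 0 1;0 0 -0.03 0 0 0 1;0 0 -0.07 0 0 0 1;0 0 -0.11 0 0 0 1;-0.1 0 -0.15 0 0 0 1;-0.1 0 -0.15 0 0 0 1;-0.1 0 -0.15 0 0 0 1;-0.1 0 -0.15 0 0 0 1;-0.1 0 -0.15 0 0 0 1")

```text
clock: 36.65
eef_pos: [0.5538, -0.4658, 0.2]
tool_rot: [3.14, 0.001, 1.569]
ft_force: [0.1, 0.6, -0.3]
finger_gap: 1.007
finger_force: 0.0
```

```bash
python3 -c "
from h import *
w=env.capture('wrist');s=env.capture('side')
print(env.sense()['eef_pos'])
cv2.imwrite('pics/c14.png',cv2.hconcat([cv2.resize(w[40:200,180:380],(400,400),interpolation=2),cv2.resize(s[140:400,180:400],(400,400),interpolation=2)]))"
```

```text
[ 0.55351938 -0.46276514  0.19838042]
```

View pics/c14.png

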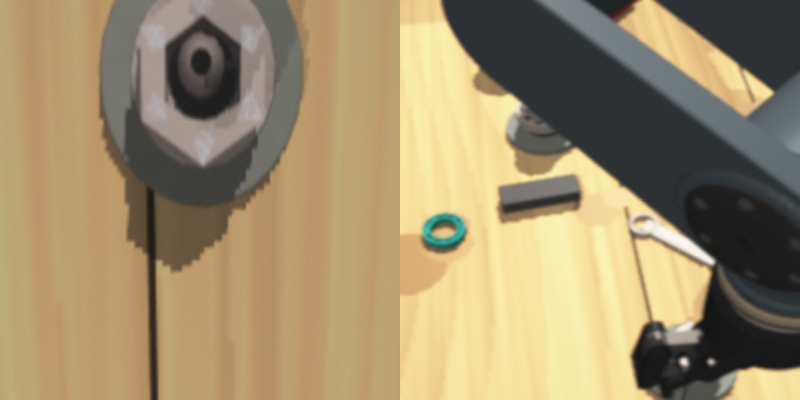

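```bash
python3 -c "
from h import *
print(env.sign_off())"
```

```text
the job is handed in; nothing more can be done
None
```

Job handed in at about 37 s: both stacks were laid up in order and looked flat in the pictures, and the tin was standing when last in view, just before the nut pick; no verdict came back, and I viewed 16 pictures, over the limit of 14.

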